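# Free the jammed tray of the plate reader

### The arm

A 6-joint arm with a two-finger parallel gripper is mounted at the origin on a cart in front of the work surface, level with it; the furniture and walls round the work are solid. World frame = base frame: x ahead of the robot, y to its left, z up, the work surface at z = 0. Lengths are in mm, angles in rad, forces in N, time in s.
With the tool pointing down it reaches from about 400 to 925 mm from the base axis. Payload 12.5 kg.
Tool frame: the origin (TCP) lies at the very end of the fingers, on their centre line; the grasp point (between the pads) lies 19 mm behind it; y points along the fingers, z is the direction in which the jaws open and shut, and the axes are right-handed (so a half turn about y gives the same grasp; the last joint's range is limited). The gripper opens to 95 mm and grips with 3 to 60 N. Pads are 20 mm wide; open, the fingers measure 119 mm over their backs; the gripper's body (75 mm by 180 mm) begins 59 mm behind the grasp point.
Start: joints at [-1.361, 0.491, 1.559, -0, 1.092, -0.106], TCP at [194.134, -594.103, 214.661] pointing down, gripper open.
Joint ranges: [-3.1, 3.1], [-0.84, 2.19], [0.05, 2.79], [-1.13, 4.28], [0.06, 2.93], [-2.69, 2.69]. Speed limits (rad/s): [2.22, 2.22, 2.79, 3.14, 3.14, 3.14].

### API

Orientations are given as [roll, pitch, yaw] about the fixed x, y, z axes, in that order (R = Rz(yaw) Ry(pitch) Rx(roll)).
In Python, from cell import env, optics gives the robot as it stands.
- The arm moves only by the tool drive_tool, never from a script. Its argument "steps" is a list of rows, each an object with "slide": the shift along the tool's x, y, z in m, a list of three; "dr": the turn, a rotation vector about the tool's x, y, z in rad, a list of three; "fingers": the finger opening in m, from 0 to 0.0951. A call has 1 to 5 rows; each row is the pose to reach, as a shift and turn from the pose commanded when the call began, along the tool's axes at that moment; what a row does not reach only later rows make up. A row lasts 1/12 s, in which the tool goes at most 41.7 mm and 7.16 degrees, less where a joint would pass 70% of its speed; a pose out of reach is approached as far as the arm can. A call with a gripper value outside its range is refused whole. The fingers move at their own pace and stop on an object; the grip force is fixed at half the most. Time passes only in rows, so rows that repeat a pose let the fingers close. It gives the time, the measured TCP pose, the force and the opening at its end, in the units of the state.
- env.state(): the state, without advancing time (a new reading comes with each control period).
- optics.read_camera(name): name is "scene" or "side" or "wrist"; returns the picture (400x640x3 uint8, red, green, blue); there is no depth.
- optics.camera_model(name): a dict with "mtx" (3x3 intrinsics, pixels), "R" (3x3) and "t" (3): a world point X has camera coordinates R X + t. Camera axes: x right, y down, z forward; pixel columns grow to the right and rows downward; lengths in mm; the calibration is good to about 2 mm. The wrist camera is an equidistant fisheye: a pixel r from the principal point sees the ray r / f radians off the axis. A picture is of the moment at which its call begins: read the wrist's pose just before it. camera_model takes no time and is no camera call; for the wrist camera it gives the pose at the moment of the call.
- env.job_done(): hands the job in, once; it reports no verdict.
The state is a dict: "t": time; "joints": joint angles; "qvel": joint speeds; "tau": joint torques, N m; "eef_pos": TCP position; "tcp_rot": TCP orientation; "ft_force": force on the tool from outside, world axes, zero at the start; "moment": the same for the moment, N m; "opening": opening from 0.0 (shut) to 1.0 (fully open).
Only numpy, scipy, OpenCV 4.12 (cv2) and the standard library are available. Lean on these libraries where they do the work, as an engineer would, in place of code of your own. Each camera call takes 0.05 s, during which the arm holds its last target.

### The job

The plate reader's tray is stuck shut. On the low ledge along the reader's back there is a groove, out of sight from the front: touch down on the ledge with closed fingertips and feel along it until they drop into the groove, then press the release key inside it fully down so that the tray pops out at the front, and take the hand away. Do not touch the tray itself, do not force the reader, and leave everything standing round and on it where it is.

Things in the scene. Friction and masses are not known exactly. Their poses are not given: they have to be found in the camera images.
- reader: the plate reader, a white box fixed to the worktop, 170 mm deep (its x), 320 wide (its y), 100 high, with a grey ledge 62 mm high along its whole back, from x = 85 to 120 mm; the worktop behind is free. Origin: centre of the white box's underside. x points from the tray at the front to the ledge at the back, y left, z up.
- ledge (a point): middle of the flat top of the rear ledge, at x 102, y 0, z 62 mm in the reader's frame, same axes. The top is 35 mm deep (x), 320 long (y), 38 below the reader's top. One groove, 52 mm long in y, cuts across it, open to the back; its middle lies anywhere from y = -44 to +44 mm, unreported. Elsewhere the ledge is solid and level (seams under 0.5 mm).
- release_key (a joint): travel of the grey release key in the groove: 0 up, as at the start, 0.008 m fully down. When up its flat face, 32 mm deep (x) and filling the groove's length, lies 12 mm below the ledge's top. It moves straight down against about 5 N of friction, has no spring and stays where it is left.
- tray: the tray in the reader's front, its white front panel 160 mm wide and 28 high. Origin: middle of the panel, at x = -84, y = 0, z = 41 mm in the reader's frame when shut. The release key drives it out (to the reader's -x) by three times the key's travel, 24 mm in all.
- dish: a covered petri dish, 92 mm across and 16 high, lying on top of the reader; origin at the centre of its underside. Loose; must be left alone.
- tally: a round metal tally counter, 45x60x25 mm, to the right of the reader; origin at the centre of its underside. Loose; must be left alone.
- oil: a small brown dropper bottle with a black bulb, 25 mm across, 78 high, to the right of the reader; origin at the centre of its underside. Loose; must be left alone.
- timer: a small white timer, 62x66x18 mm, to the left of the reader; origin at the centre of its underside. Loose; must be left alone.
- tape: a roll of tape lying flat, 67 mm across, 19 high, to the left of the reader; origin at the centre of its underside. Loose; must be left alone.
- beaker: a clear beaker, 55 mm across, 68 high, behind the reader; origin at the centre of its underside. Loose; must be left alone.

How it is judged:
By the outcome, as a careful person would: the job done as asked, in the order asked, and still so for the second after the job is handed in, with the robot touching nothing.
It also fails if it takes over 58 s, if anything falls off the work surface, if the arm or the gripper's body presses on something with over 40 N, if the wrist force passes 120 N, or if a joint passes its speed limit or range.

## Working session

There is one attempt and no reset: what is moved stays moved. The work goes in short steps, Python scripts to look and compute and a tool call to move; the robot and the scene stay as the last step left them, time stands still between calls to the robot, and variables do not carry over. Pictures are saved under pics/ and viewed, and the job is handed in when it is done.

Besides the shell and the picture viewer there is one more tool, called after "Emit:" as name([rows], argument=value, ...), one row to a line, values as JSON. drive_tool: Moves the arm, as the interface text tells. Its arguments: {"type":"object","properties":{"steps":{"type":"array","items":{"type":"object","properties":{"slide":{"type":"array","items":{"type":"number"}},"dr":{"type":"array","items":{"type":"number"}},"fingers":{"type":"number"}}}}},"required":["steps"]}

```bash
mkdir -p pics; ls
python3 - <<'E'
from cell import env, optics
import cv2
print(env.state())
for n in ("scene","side","wrist"):
    im=optics.read_camera(n); cv2.imwrite(f"pics/a_{n}.png",im[:,:,::-1])
    m=optics.camera_model(n); print(n,m)
E
```

```text
pics
{'t': 0.0, 'joints': array([-1.36058477e+00,  4.91558104e-01,  1.55949892e+00,  1.44244333e-05,
        1.09166236e+00, -1.05590457e-01]), 'qvel': array([ 3.92195152e-04,  1.47500206e-03, -5.83750891e-05,  1.23324402e-03,
       -1.62447891e-03,  1.84824741e-04]), 'tau': array([ 9.54511706e-04, -6.12640285e+01, -2.58178854e+01,  6.92378869e-02,
        4.82811104e-02, -1.16517635e-04]), 'eef_pos': array([ 194.08825593, -593.82839448,  214.04560891]), 'tcp_rot': array([-1.57191544e+00,  1.31472706e-04, -2.82579737e+00]), 'ft_force': array([ 0.53096772, -0.03657102, -0.0301133 ]), 'moment': array([-0.02592207,  0.00146129, -0.00328281]), 'opening': 1.0016913511812051}
scene {'mtx': array([[489.38788244,   0.        , 319.5472378 ],
       [  0.        , 489.38788244, 197.12236615],
       [  0.        ,   0.        ,   1.        ]]), 'R': array([[-0.84082259, -0.54108115,  0.0157659 ],
       [-0.42217646,  0.63726287, -0.64471937],
       [ 0.33879848, -0.5487506 , -0.76425674]]), 't': array([ 490.23290099,  325.45324185, 1273.69976415])}
side {'mtx': array([[508.9072104 ,   0.        , 321.04673135],
       [  0.        , 508.9072104 , 204.8457889 ],
       [  0.        ,   0.        ,   1.        ]]), 'R': array([[ 0.99797085,  0.06275224, -0.01078571],
       [ 0.02910077, -0.60018668, -0.7993304 ],
       [-0.05663321,  0.79739457, -0.60079496]]), 't': array([-575.06721583,   18.84262345, 1742.251546  ])}
wrist {'mtx': array([[309.70691629,   0.        , 322.43353861],
       [  0.        , 309.70691629, 205.50994692],
       [  0.        ,   0.        ,   1.        ]]), 'R': array([[ 3.11252425e-01, -9.50326821e-01, -9.27487342e-04],
       [-9.09761043e-01, -2.98248083e-01,  2.88761018e-01],
       [-2.74693962e-01, -8.90337754e-02, -9.57400759e-01]]), 't': array([-625.34838141,  -33.60054126,  392.29173194])}
```

View pics/a_scene.png

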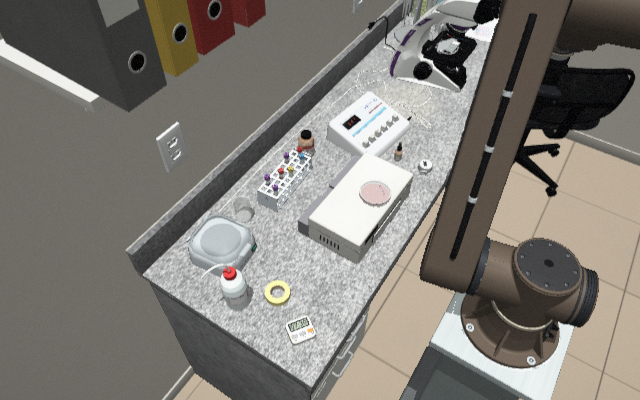

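View pics/a_side.png

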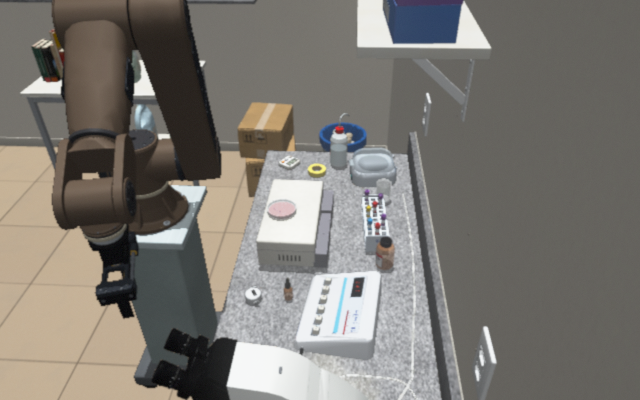

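View pics/a_wrist.png

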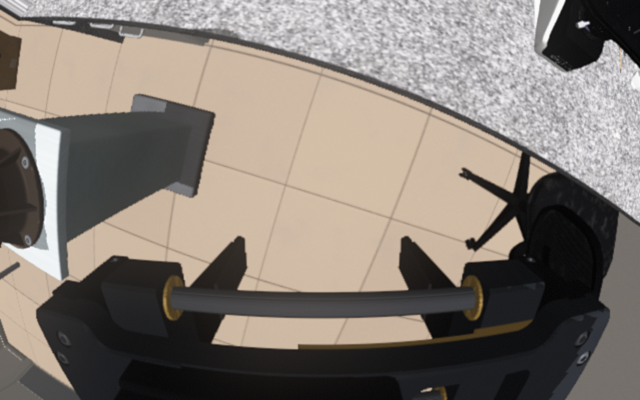

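The scene camera shows the reader at about (360,205) with the ledge along its left side. In the side camera it is at about (292,222), with the ledge at (326,225). I'll zoom in to get the corners.

Run:
```python
import cv2
a=cv2.imread("pics/a_scene.png")[140:270,285:425]; cv2.imwrite("pics/b_scene.png",cv2.resize(a,None,fx=4.5,fy=4.5,interpolation=cv2.INTER_CUBIC))
a=cv2.imread("pics/a_side.png")[165:285,240:400]; cv2.imwrite("pics/b_side.png",cv2.resize(a,None,fx=4.5,fy=4.5,interpolation=cv2.INTER_CUBIC))
```

```text
(no output)
```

View pics/b_scene.png

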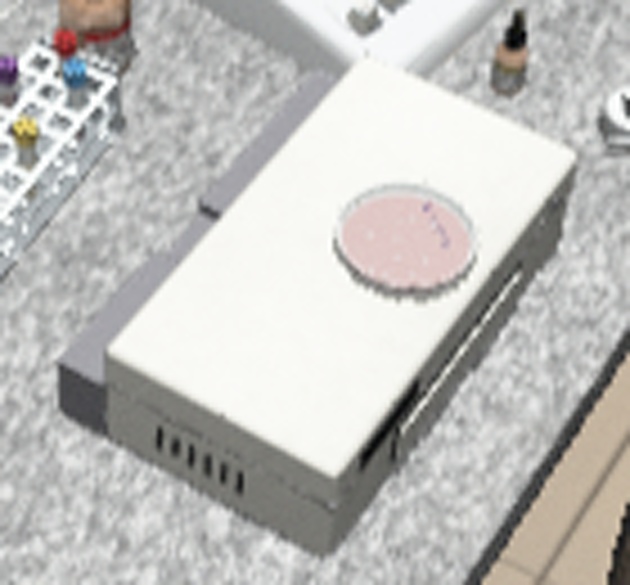

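View pics/b_side.png

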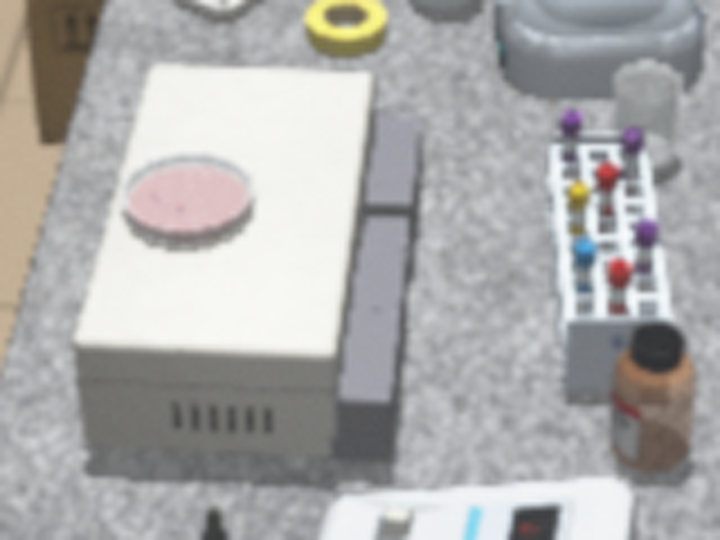

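```bash
cat > h.py <<'E'
import numpy as np, cv2
from scipy.optimize import least_squares
from cell import env, optics
def proj(n,X):
    m=optics.camera_model(n); p=(m['R']@np.atleast_2d(X).T).T+m['t']; q=(m['mtx']@p.T).T
    return q[:,:2]/q[:,2:]
def ray(n,px,z):
    m=optics.camera_model(n); d=m['R'].T@np.linalg.inv(m['mtx'])@np.array([px[0],px[1],1.]); c=-m['R'].T@m['t']
    return c+d*(z-c[2])/d[2]
def r2w(P,p):
    c,s=np.cos(p[2]),np.sin(p[2]); P=np.atleast_2d(P)
    return np.c_[p[0]+c*P[:,0]-s*P[:,1],p[1]+s*P[:,0]+c*P[:,1],P[:,2]]
un=lambda z,o:(np.array(z,float)+.5)/4.5-.5+np.array(o)
E
python3 - <<'E'
from h import *
obj=np.array([[85,160,100],[-85,160,100],[-85,-160,100],[85,-160,100],[120,160,62.]])
sc=un([(108,355),(338,478),(577,155),(360,55),(60,364)],(285,140))
obj2=np.array([[-85,160,100],[85,160,100],[85,-160,100],[-85,-160,100],[120,160,62],[120,-160,62.]])
sd=un([(150,66),(373,72),(336,356),(78,345),(420,118),(395,403)],(240,165))
f=lambda p:np.r_[(proj('scene',r2w(obj,p))-sc).ravel(),(proj('side',r2w(obj2,p))-sd).ravel()]
s=least_squares(f,[600,0,0]); print(s.x,np.degrees(s.x[2])); print(s.fun.reshape(-1,2).round(1))
for sel in (slice(0,10),slice(10,22)):
    t=least_squares(lambda p:f(p)[sel],[600,0,0]);print(t.x)
p=s.x
np.save('p.npy',p)
for n,z,o in [('scene',(207,205),(285,140)),('side',(385,210),(240,165)),('side',(385,180),(240,165))]:
    X=ray(n,un(z,o),62); c,sn=np.cos(p[2]),np.sin(p[2]); d=X[:2]-p[:2]; print(n,c*d[0]+sn*d[1],-sn*d[0]+c*d[1])
print(r2w([[102,0,62],[102,-44,62],[102,44,62]],p))
# others
print('beaker',ray('scene',(243,217),0),ray('side',(385,188),0), 'rack', ray('side',un((570,395),(240,165)),0), ray('side',un((555,145),(240,165)),50))
E
```

```text
[ 4.94108611e+02 -9.38198547e+01 -1.05303413e-02] -0.6033441124156386
[[-0.5 -0.7]
 [ 1.3  0.4]
 [ 1.7 -0.9]
 [ 1.  -1. ]
 [ 0.   0. ]
 [-0.  -1. ]
 [ 0.8 -0.7]
 [ 1.2 -0.7]
 [-0.6 -0.6]
 [ 0.8 -1.3]
 [ 0.4 -0.7]]
[ 4.95166881e+02 -9.17312579e+01 -8.12509677e-03]
[ 4.93155533e+02 -9.75982543e+01 -9.14989512e-03]
scene 115.35289500188887 -6.292875764984625
side 99.15435341672097 38.22805484205031
side 96.78434416050001 73.62464656851265
[[ 596.10295559  -94.89392965   62.        ]
 [ 595.63962914 -138.89149013   62.        ]
 [ 596.56628204  -50.89636916   62.        ]]
beaker [789.91493334 107.09492729   0.        ] [796.37024693 171.13621654   0.        ] rack [ 726.30294468 -176.29553087    0.        ] [714.81656351  44.24237982  50.        ]
```

```bash
cat >> h.py <<'E'
from scipy.spatial.transform import Rotation as Ro
def go(target,yaw):
    s=env.state(); R=Ro.from_euler('xyz',s['tcp_rot']); T=Ro.from_euler('xyz',[-np.pi/2,0,yaw])
    print('t',s['t'],'pos',s['eef_pos'].round(2),'rot',s['tcp_rot'].round(4),'F',s['ft_force'].round(2))
    print('slide',(R.inv().apply(np.array(target)-s['eef_pos'])/1000).round(4),'dr',(R.inv()*T).as_rotvec().round(4))
E
python3 - <<'E'
from h import *
p=np.load('p.npy')
print('eyepiece',[ray('side',q,150).round() for q in [(170,345),(190,380),(240,350)]])
print('scope scene',[ray('scene',q,150).round() for q in [(420,20),(490,5),(400,50),(440,40)]])
print('dish',ray('scene',un((405,240),(285,140)),116),ray('side',un((187,198),(240,165)),116))
print('dev',[ray('side',q,60).round() for q in [(300,345),(380,350),(380,272),(315,275)]])
print('tally',ray('side',(253,296),15),'oil',ray('side',(288,290),40))
go([330,-280,230],-3.15)
E
```

```text
eyepiece [array([ 290., -662.,  150.]), array([ 357., -746.,  150.]), array([ 445., -667.,  150.])]
scope scene [array([ 738., -974.,  150.]), array([  547., -1246.,   150.]), array([ 710., -741.,  150.]), array([ 614., -886.,  150.])]
dish [ 464.90708221 -104.10478581  116.        ] [ 463.24320857 -119.75165547  116.        ]
dev [array([ 563., -578.,   60.]), array([ 753., -582.,   60.]), array([ 760., -321.,   60.]), array([ 582., -342.,   60.])]
tally [ 412.95279726 -386.79581883   15.        ] oil [ 510.69745656 -382.94716094   40.        ]
t 0.15 pos [ 194.1  -593.91  214.21] rot [-1.5716e+00  1.0000e-04 -2.8257e+00] F [0.41 0.43 0.1 ]
slide [-0.2267 -0.0156 -0.2562] dr [8.000e-04 3.243e-01 1.000e-04]
```

Emit:
drive_tool([
  {"slide": [-0.025, -0.006, -0.028], "dr": [0, 0.06, 0], "fingers": 0.0},
  {"slide": [-0.05, -0.012, -0.056], "dr": [0, 0.13, 0], "fingers": 0.0},
  {"slide": [-0.075, -0.018, -0.084], "dr": [0, 0.195, 0], "fingers": 0.0},
  {"slide": [-0.1, -0.024, -0.112], "dr": [0, 0.26, 0], "fingers": 0.0},
  {"slide": [-0.125, -0.03, -0.14], "dr": [0, 0.324, 0], "fingers": 0.0},
])

```text
t: 0.57
eef_pos: [269.7, -420.4, 244.7]
tcp_rot: [-1.571, -0.0, 3.13]
ft_force: [1.0, -0.4, 0.8]
opening: 0.705
```

Run:
```python
from h import *
go([400,-230,240],-3.152)
```

```text
t 0.5667 pos [ 269.74 -420.45  244.67] rot [-1.5711e+00 -1.0000e-04  3.1297e+00] F [ 1.   -0.42  0.77]
slide [-0.128   0.0047 -0.192 ] dr [ 0.0004 -0.0015  0.0001]
```

Emit:
drive_tool([
  {"slide": [-0.03, 0, -0.026], "fingers": 0.0},
  {"slide": [-0.06, 0, -0.052], "fingers": 0.0},
  {"slide": [-0.09, 0, -0.078], "fingers": 0.0},
  {"slide": [-0.12, 0, -0.104], "fingers": 0.0},
  {"slide": [-0.15, 0, -0.13], "fingers": 0.0},
])

```text
invalid input
```

Emit:
drive_tool([
  {"slide": [-0.03, 0.005, -0.026], "fingers": 0.0},
  {"slide": [-0.06, 0.01, -0.052], "fingers": 0.0},
  {"slide": [-0.09, 0.02, -0.078], "fingers": 0.0},
  {"slide": [-0.12, 0.03, -0.104], "fingers": 0.0},
  {"slide": [-0.15, 0.04, -0.13], "fingers": 0.0},
])

```text
invalid input
```

Run:
```python
from h import *
cv2.imwrite("pics/c_wrist.png",optics.read_camera('wrist')[:,:,::-1])
go([596.6,-140,110],3.131)
```

```text
t 0.6167 pos [ 271.37 -415.61  245.86] rot [-1.5723e+00  6.0000e-04  3.1262e+00] F [2.33 1.57 2.34]
slide [-0.3209  0.1365 -0.2804] dr [ 0.0015 -0.0048 -0.0006]
```

View pics/c_wrist.png

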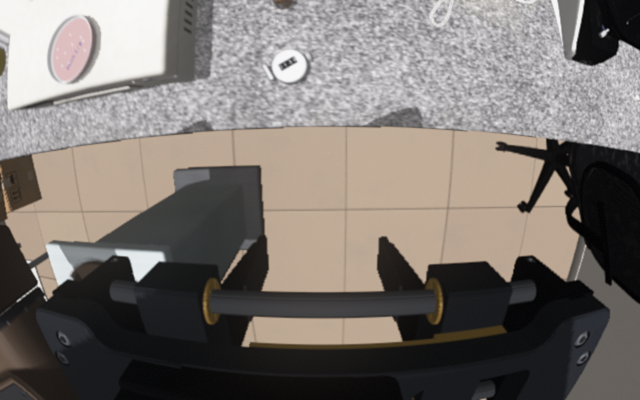

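The call was refused because "dr" is required in every row. The wrist view shows the reader at top left and the tally at (290,65), and the fingers are still closing. I'll resend with "dr".

Emit:
drive_tool([
  {"slide": [-0.03, 0, -0.026], "dr": [0, 0, 0], "fingers": 0.0},
  {"slide": [-0.06, 0, -0.052], "dr": [0, 0, 0], "fingers": 0.0},
  {"slide": [-0.09, 0, -0.078], "dr": [0, 0, 0], "fingers": 0.0},
  {"slide": [-0.12, 0, -0.104], "dr": [0, 0, 0], "fingers": 0.0},
  {"slide": [-0.15, 0, -0.13], "dr": [0, 0, 0], "fingers": 0.0},
])

```text
t: 1.03
eef_pos: [421.7, -292.0, 244.7]
tcp_rot: [-1.571, 0.0, 3.133]
ft_force: [-0.3, -1.2, 0.0]
opening: 0.317
```

Emit:
drive_tool([
  {"slide": [-0.03, 0.005, -0.026], "dr": [0, 0, 0], "fingers": 0.0},
  {"slide": [-0.06, 0.01, -0.052], "dr": [0, 0, 0], "fingers": 0.0},
  {"slide": [-0.09, 0.02, -0.078], "dr": [0, 0, 0], "fingers": 0.0},
  {"slide": [-0.12, 0.03, -0.104], "dr": [0, 0, 0], "fingers": 0.0},
  {"slide": [-0.15, 0.04, -0.13], "dr": [0, 0, 0], "fingers": 0.0},
])

```text
t: 1.45
eef_pos: [572.9, -163.0, 204.1]
tcp_rot: [-1.571, -0.0, 3.134]
ft_force: [-0.3, -1.4, 0.2]
opening: 0.012
```

Run:
```python
from h import *
optics.read_camera('side')
optics.read_camera('side')
print(optics.camera_model('wrist'))
cv2.imwrite("pics/d_wrist.png",optics.read_camera('wrist')[:,:,::-1])
go([596.6,-140,110],3.131)
```

```text
{'mtx': array([[309.70691629,   0.        , 322.43353861],
       [  0.        , 309.70691629, 205.50994692],
       [  0.        ,   0.        ,   1.        ]]), 'R': array([[-3.18526081e-03, -9.99994465e-01, -9.61111355e-04],
       [-9.56882328e-01,  2.76876816e-03,  2.90462639e-01],
       [-2.90458370e-01,  1.84486973e-03, -9.56885851e-01]]), 't': array([-159.73434007,  519.9266024 ,  547.62364547])}
t 1.6 pos [ 572.56 -162.67  203.2 ] rot [-1.5715e+00 -1.9000e-03  3.1370e+00] F [ 0.39 -0.55  0.02]
slide [-0.0241  0.0932 -0.0227] dr [0.0007 0.006  0.0019]
```

View pics/d_wrist.png

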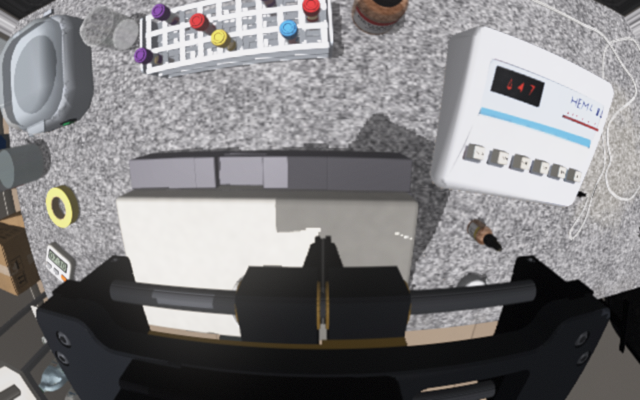

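Run:
```python
from h import *
a=cv2.imread("pics/d_wrist.png")[140:200,120:430]; cv2.imwrite("pics/e.png",cv2.resize(a,None,fx=2.5,fy=2.5,interpolation=cv2.INTER_CUBIC))
p=np.load('p.npy')
m=optics.camera_model('wrist'); K=m['mtx']; c=-m['R'].T@m['t']
def wr(px,z):
    v=np.array([(px[0]-K[0,2]),(px[1]-K[1,2])]); r=np.hypot(*v); th=r/K[0,0]
    d=m['R'].T@np.r_[v/r*np.sin(th),np.cos(th)]; X=c+d*(z-c[2])/d[2]
    e=X[:2]-p[:2]; C,S=np.cos(p[2]),np.sin(p[2]); return np.array([C*e[0]+S*e[1],-S*e[0]+C*e[1]]).round(1), X.round(1)
for q,z in [((119,197),100),((416,199),100),((131,161),62),((411,157),62),((411,191),62),((216,170),62),((264,170),62),((288,170),62)]: print(q,wr(q,z))
```

```text
(119, 197) (array([ 86.2, 149.8]), array([581.9,  55. , 100. ]))
(416, 199) (array([  85.2, -157.2]), array([ 577.6, -251.9,  100. ]))
(131, 161) (array([119.1, 153.9]), array([614.8,  58.8,  62. ]))
(411, 157) (array([ 119.9, -160.4]), array([ 612.3, -255.5,   62. ]))
(411, 191) (array([  83.4, -163.1]), array([ 575.8, -257.8,   62. ]))
(216, 170) (array([105.2,  44.5]), array([599.8, -50.5,  62. ]))
(264, 170) (array([104.5,  -8.2]), array([ 598.5, -103.1,   62. ]))
(288, 170) (array([104.4, -33.2]), array([ 598.1, -128.2,   62. ]))
```

View pics/e.png

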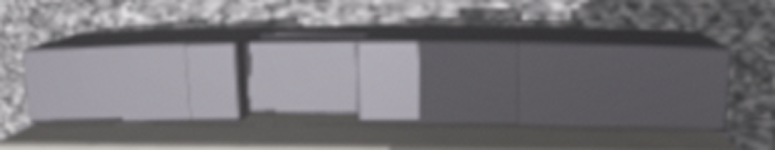

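The wrist view shows the groove clearly. It runs from column 216 to 263, which is world y of about -50 to -103, or 52 mm as specified. I'll touch down on solid ledge at y = -140 and feel towards +y.

Emit:
drive_tool([
  {"slide": [-0.012, 0.025, -0.012], "dr": [0, 0, 0], "fingers": 0.0},
  {"slide": [-0.024, 0.05, -0.023], "dr": [0, 0, 0], "fingers": 0.0},
  {"slide": [-0.024, 0.08, -0.023], "dr": [0, 0, 0], "fingers": 0.0},
  {"slide": [-0.024, 0.105, -0.023], "dr": [0, 0, 0], "fingers": 0.0},
  {"slide": [-0.024, 0.12, -0.023], "dr": [0, 0, 0], "fingers": 0.0},
])

```text
t: 2.02
eef_pos: [594.3, -142.4, 82.3]
tcp_rot: [-1.571, -0.003, 3.133]
ft_force: [0.1, 0.1, 0.2]
opening: 0.002
```

Run:
```python
from h import *
cv2.imwrite("pics/f_side.png",cv2.resize(optics.read_camera('side')[165:285,240:400,::-1],None,fx=4.5,fy=4.5,interpolation=cv2.INTER_CUBIC))
optics.read_camera('scene')
cv2.imwrite("pics/f_wrist.png",optics.read_camera('wrist')[:,:,::-1])
go([596.6,-140,62],3.131)
```

```text
t 2.1667 pos [ 594.99 -142.66   84.28] rot [-1.5712e+00 -1.7000e-03  3.1324e+00] F [-0.35  0.55  0.81]
slide [-0.0016  0.0223 -0.0027] dr [0.0004 0.0014 0.0017]
```

View pics/f_side.png

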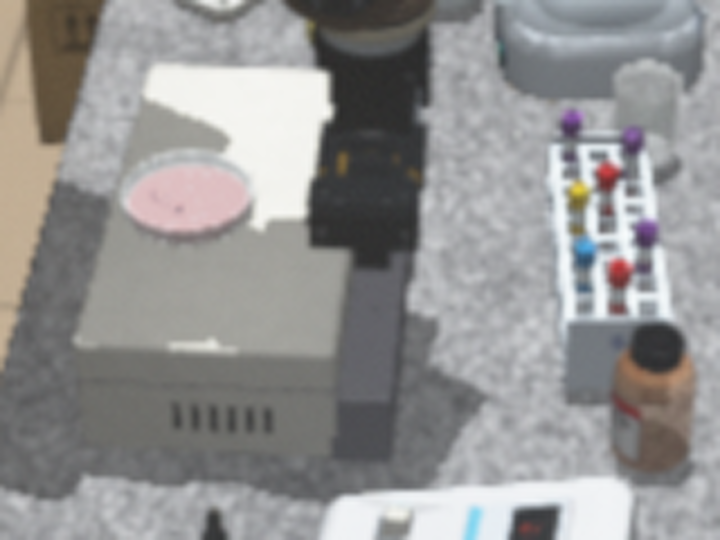

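View pics/f_wrist.png

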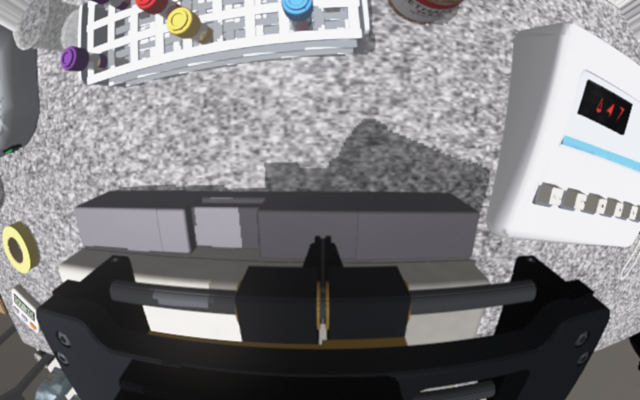

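Emit:
drive_tool([
  {"slide": [-0.001, 0.005, 0], "dr": [0, 0, 0], "fingers": 0.0},
  {"slide": [-0.002, 0.01, 0], "dr": [0, 0, 0], "fingers": 0.0},
  {"slide": [-0.002, 0.014, 0], "dr": [0, 0, 0], "fingers": 0.0},
  {"slide": [-0.002, 0.017, 0], "dr": [0, 0, 0], "fingers": 0.0},
  {"slide": [-0.002, 0.018, 0], "dr": [0, 0, 0], "fingers": 0.0},
])

```text
t: 2.58
eef_pos: [597.7, -141.9, 66.4]
tcp_rot: [-1.571, -0.0, 3.133]
ft_force: [-0.7, 0.7, -0.3]
opening: 0.005
```

Emit:
drive_tool([
  {"slide": [0, 0.001, 0], "dr": [0, 0, 0], "fingers": 0.0},
  {"slide": [0, 0.002, 0], "dr": [0, 0, 0], "fingers": 0.0},
  {"slide": [0, 0.002, 0], "dr": [0, 0, 0], "fingers": 0.0},
  {"slide": [0, 0.003, 0], "dr": [0, 0, 0], "fingers": 0.0},
  {"slide": [0, 0.003, 0], "dr": [0, 0, 0], "fingers": 0.0},
])

```text
t: 3.0
eef_pos: [597.8, -141.9, 63.6]
tcp_rot: [-1.571, 0.0, 3.133]
ft_force: [0.4, 0.8, -0.8]
opening: 0.006
```

Emit:
drive_tool([
  {"slide": [0, 0.0007, 0], "dr": [0, 0, 0], "fingers": 0.0},
  {"slide": [0, 0.0014, 0], "dr": [0, 0, 0], "fingers": 0.0},
  {"slide": [0, 0.002, 0], "dr": [0, 0, 0], "fingers": 0.0},
  {"slide": [0, 0.002, 0], "dr": [0, 0, 0], "fingers": 0.0},
])

```text
t: 3.33
eef_pos: [597.8, -141.9, 61.9]
tcp_rot: [-1.571, 0.0, 3.133]
ft_force: [-1.8, 1.2, 2.8]
opening: 0.003
```

Emit:
drive_tool([
  {"slide": [0, 0.0003, 0], "dr": [0, 0, 0], "fingers": 0.0},
  {"slide": [0, 0.0006, 0], "dr": [0, 0, 0], "fingers": 0.0},
  {"slide": [0, 0.0006, 0], "dr": [0, 0, 0], "fingers": 0.0},
])

```text
t: 3.58
eef_pos: [597.8, -141.9, 61.9]
tcp_rot: [-1.571, 0.0, 3.133]
ft_force: [-3.0, 0.9, 10.0]
opening: 0.003
```

Touchdown confirmed: z 61.9 with 10 N upward. Now I'll feel towards +y.

Emit:
drive_tool([
  {"slide": [0, 0, -0.004], "dr": [0, 0, 0], "fingers": 0.0},
  {"slide": [0, 0, -0.008], "dr": [0, 0, 0], "fingers": 0.0},
  {"slide": [0, 0, -0.012], "dr": [0, 0, 0], "fingers": 0.0},
  {"slide": [0, 0, -0.016], "dr": [0, 0, 0], "fingers": 0.0},
  {"slide": [0, 0, -0.02], "dr": [0, 0, 0], "fingers": 0.0},
])

```text
t: 4.0
eef_pos: [598.7, -122.6, 61.9]
tcp_rot: [-1.569, 0.002, 3.133]
ft_force: [0.2, -4.3, 7.6]
opening: 0.005
```

Emit:
drive_tool([
  {"slide": [0, 0, -0.003], "dr": [0, 0, 0], "fingers": 0.0},
  {"slide": [0, 0, -0.006], "dr": [0, 0, 0], "fingers": 0.0},
  {"slide": [0, 0, -0.009], "dr": [0, 0, 0], "fingers": 0.0},
  {"slide": [0, 0, -0.012], "dr": [0, 0, 0], "fingers": 0.0},
  {"slide": [0, 0, -0.015], "dr": [0, 0, 0], "fingers": 0.0},
])

```text
t: 4.42
eef_pos: [598.9, -107.6, 61.9]
tcp_rot: [-1.569, 0.002, 3.133]
ft_force: [-0.4, -4.2, 7.4]
opening: 0.004
```

Emit:
drive_tool([
  {"slide": [0, 0, -0.003], "dr": [0, 0, 0], "fingers": 0.0},
  {"slide": [0, 0, -0.006], "dr": [0, 0, 0], "fingers": 0.0},
  {"slide": [0, 0, -0.009], "dr": [0, 0, 0], "fingers": 0.0},
  {"slide": [0, 0, -0.012], "dr": [0, 0, 0], "fingers": 0.0},
])

```text
t: 4.75
eef_pos: [598.9, -95.6, 61.8]
tcp_rot: [-1.569, 0.002, 3.134]
ft_force: [-0.1, -3.9, 4.6]
opening: 0.009
```

Emit:
drive_tool([
  {"slide": [0, 0, -0.002], "dr": [0, 0, 0], "fingers": 0.0},
  {"slide": [0, 0, -0.004], "dr": [0, 0, 0], "fingers": 0.0},
  {"slide": [0, 0, -0.006], "dr": [0, 0, 0], "fingers": 0.0},
  {"slide": [0, 0, -0.008], "dr": [0, 0, 0], "fingers": 0.0},
])

```text
t: 5.08
eef_pos: [598.1, -86.6, 60.8]
tcp_rot: [-1.571, -0.0, 3.133]
ft_force: [0.2, 0.1, 0.3]
opening: 0.007
```

The fingertips have dropped in: the force is gone and z is down to 60.8. I'll centre in the groove (y about -77) and go down to just above the key, whose face should be at z of about 50.

Emit:
drive_tool([
  {"slide": [0.001, 0, -0.004], "dr": [0, 0, 0], "fingers": 0.0},
  {"slide": [0.001, 0, -0.009], "dr": [0, 0, 0], "fingers": 0.0},
  {"slide": [0.001, 0.002, -0.009], "dr": [0, 0, 0], "fingers": 0.0},
  {"slide": [0.001, 0.004, -0.009], "dr": [0, 0, 0], "fingers": 0.0},
  {"slide": [0.001, 0.006, -0.009], "dr": [0, 0, 0], "fingers": 0.0},
])

```text
t: 5.5
eef_pos: [597.3, -77.8, 54.8]
tcp_rot: [-1.571, -0.0, 3.134]
ft_force: [0.8, -0.0, -0.8]
opening: 0.006
```

Emit:
drive_tool([
  {"slide": [0, 0.001, 0], "dr": [0, 0, 0], "fingers": 0.0},
  {"slide": [0, 0.002, 0], "dr": [0, 0, 0], "fingers": 0.0},
  {"slide": [0, 0.003, 0], "dr": [0, 0, 0], "fingers": 0.0},
  {"slide": [0, 0.004, 0], "dr": [0, 0, 0], "fingers": 0.0},
  {"slide": [0, 0.005, 0], "dr": [0, 0, 0], "fingers": 0.0},
])

```text
t: 5.92
eef_pos: [597.4, -78.0, 50.0]
tcp_rot: [-1.571, 0.0, 3.133]
ft_force: [-1.4, -0.7, 5.4]
opening: 0.003
```

Emit:
drive_tool([
  {"slide": [0, 0.0015, 0], "dr": [0, 0, 0], "fingers": 0.0},
  {"slide": [0, 0.003, 0], "dr": [0, 0, 0], "fingers": 0.0},
  {"slide": [0, 0.0045, 0], "dr": [0, 0, 0], "fingers": 0.0},
  {"slide": [0, 0.006, 0], "dr": [0, 0, 0], "fingers": 0.0},
])

```text
t: 6.25
eef_pos: [597.4, -78.0, 44.3]
tcp_rot: [-1.571, 0.0, 3.133]
ft_force: [-1.5, 0.0, 5.1]
opening: 0.005
```

Emit:
drive_tool([
  {"slide": [0, 0.001, 0], "dr": [0, 0, 0], "fingers": 0.0},
  {"slide": [0, 0.002, 0], "dr": [0, 0, 0], "fingers": 0.0},
  {"slide": [0, 0.002, 0], "dr": [0, 0, 0], "fingers": 0.0},
])

```text
t: 6.5
eef_pos: [597.6, -78.0, 42.4]
tcp_rot: [-1.57, 0.001, 3.133]
ft_force: [-0.7, -0.0, 1.1]
opening: 0.004
```

Emit:
drive_tool([
  {"slide": [0, 0.0005, 0], "dr": [0, 0, 0], "fingers": 0.0},
  {"slide": [0, 0.001, 0], "dr": [0, 0, 0], "fingers": 0.0},
  {"slide": [0, 0.001, 0], "dr": [0, 0, 0], "fingers": 0.0},
])

```text
t: 6.75
eef_pos: [598.4, -78.1, 42.2]
tcp_rot: [-1.57, 0.003, 3.133]
ft_force: [-0.1, -0.2, 4.2]
opening: 0.006
```

Emit:
drive_tool([
  {"slide": [0, 0.0005, 0], "dr": [0, 0, 0], "fingers": 0.0},
  {"slide": [0, 0.001, 0], "dr": [0, 0, 0], "fingers": 0.0},
  {"slide": [0, 0.001, 0], "dr": [0, 0, 0], "fingers": 0.0},
])

```text
t: 7.0
eef_pos: [598.7, -78.1, 42.0]
tcp_rot: [-1.57, 0.004, 3.133]
ft_force: [0.1, 0.9, 19.5]
opening: 0.004
```

Run:
```python
from h import *
print(env.state()['ft_force'],env.state()['eef_pos'])
for n,(x,y) in (('scene',(285,140)),('side',(240,165))):
    im=optics.read_camera(n)[y:y+130,x:x+160,::-1]; cv2.imwrite(f"pics/g_{n}.png",cv2.resize(im,None,fx=4.5,fy=4.5,interpolation=cv2.INTER_CUBIC))
print(env.state()['ft_force'],env.state()['eef_pos'])
```

```text
[ 0.11273112  0.94558224 19.46230248] [598.66768072 -78.1488025   41.99865991]
[-2.09409318  0.44558938 19.9380189 ] [598.69960809 -78.13517896  42.01443865]
```

View pics/g_scene.png

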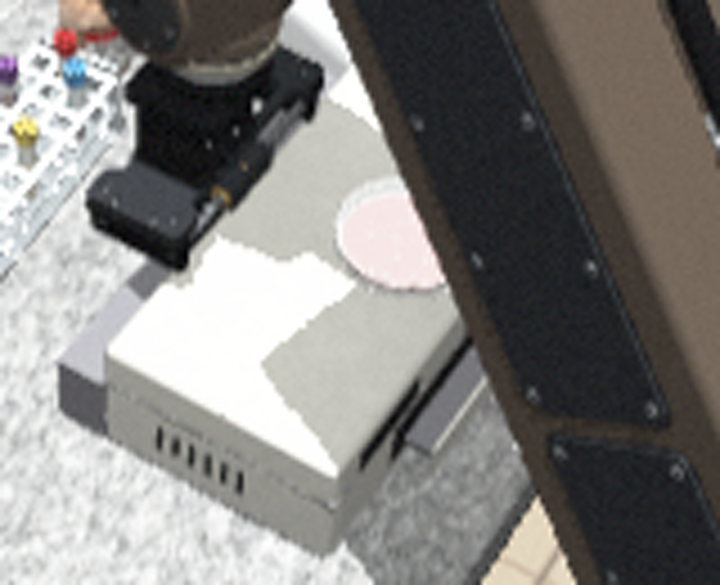

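View pics/g_side.png

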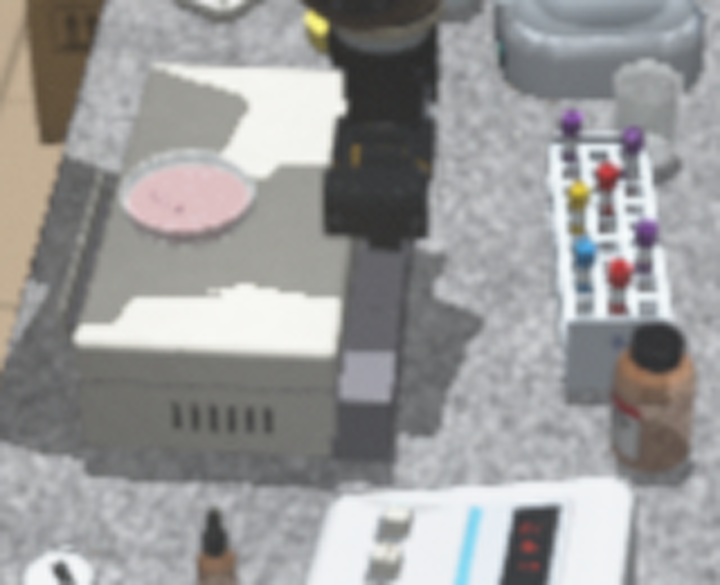

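The key is at its stop: z went from 50.0 to 42.0 (8 mm) and the force climbed to 19.5 N. The tray is visible out at the front, at scene zoom (430,430) and side zoom (85,235). I'll withdraw straight up.

Emit:
drive_tool([
  {"slide": [0, -0.005, 0], "dr": [0, 0, 0], "fingers": 0.0},
  {"slide": [0, -0.015, 0], "dr": [0, 0, 0], "fingers": 0.0},
  {"slide": [0, -0.035, 0], "dr": [0, 0, 0], "fingers": 0.0},
  {"slide": [0, -0.065, 0], "dr": [0, 0, 0], "fingers": 0.0},
  {"slide": [0, -0.1, 0], "dr": [0, 0, 0], "fingers": 0.0},
])

```text
t: 7.52
eef_pos: [596.4, -77.7, 140.2]
tcp_rot: [-1.571, -0.003, 3.133]
ft_force: [0.9, 0.9, 0.8]
opening: 0.009
```

Emit:
drive_tool([
  {"slide": [0, -0.03, 0], "dr": [0, 0, 0], "fingers": 0.0},
  {"slide": [0.01, -0.06, 0.02], "dr": [0, 0, 0], "fingers": 0.0},
  {"slide": [0.03, -0.08, 0.05], "dr": [0, 0, 0], "fingers": 0.0},
  {"slide": [0.055, -0.1, 0.08], "dr": [0, 0, 0], "fingers": 0.0},
  {"slide": [0.08, -0.11, 0.11], "dr": [0, 0, 0], "fingers": 0.0},
])

```text
t: 7.93
eef_pos: [516.4, -187.3, 252.2]
tcp_rot: [-1.57, 0.002, 3.135]
ft_force: [0.3, -0.6, -0.0]
opening: 0.007
```

Emit:
drive_tool([
  {"slide": [0.025, 0, 0.03], "dr": [0, 0, 0], "fingers": 0.0},
  {"slide": [0.05, 0, 0.06], "dr": [0, 0, 0], "fingers": 0.0},
  {"slide": [0.075, 0, 0.09], "dr": [0, 0, 0], "fingers": 0.0},
  {"slide": [0.1, 0, 0.12], "dr": [0, 0, 0], "fingers": 0.0},
  {"slide": [0.125, 0, 0.15], "dr": [0, 0, 0], "fingers": 0.0},
])

```text
t: 8.35
eef_pos: [389.0, -336.6, 250.3]
tcp_rot: [-1.57, 0.0, 3.133]
ft_force: [1.3, -0.8, 0.8]
opening: 0.006
```

Run:
```python
from h import *
p=np.load('p.npy')
for n,(x,y,w,h) in (('scene',(200,130,240,210)),('side',(230,145,180,165))):
    im=optics.read_camera(n)[:,:,::-1]; cv2.imwrite(f"pics/h_{n}_full.png",im); im=im[y:y+h,x:x+w]; cv2.imwrite(f"pics/h_{n}.png",cv2.resize(im,None,fx=2.7,fy=2.7,interpolation=cv2.INTER_CUBIC))
    a=cv2.imread(f"pics/a_{n}.png")[y:y+h,x:x+w]; cv2.imwrite(f"pics/h_{n}_diff.png",cv2.resize(np.abs(a.astype(int)-im).clip(0,255).astype(np.uint8),None,fx=2.7,fy=2.7))
    # predicted panel corners if out by 24
    print(n,proj(n,r2w([[-85-24,80,55],[-109,-80,55],[-85,80,55],[-85,-80,55]],p)).round(1))
im=optics.read_camera('wrist')[:,:,::-1]; cv2.imwrite("pics/h_wrist.png",im)
print(env.state()['ft_force'],env.state()['eef_pos'])
```

```text
scene [[381.5 239.6]
 [407.4 203.1]
 [374.  235.7]
 [400.2 199.6]]
side [[263.  202.9]
 [254.4 234.3]
 [270.2 203.2]
 [262.2 234.6]]
[-0.35132223  0.28383639  0.62251581] [ 389.08142643 -337.2067631   250.14552522]
```

View pics/h_scene.png

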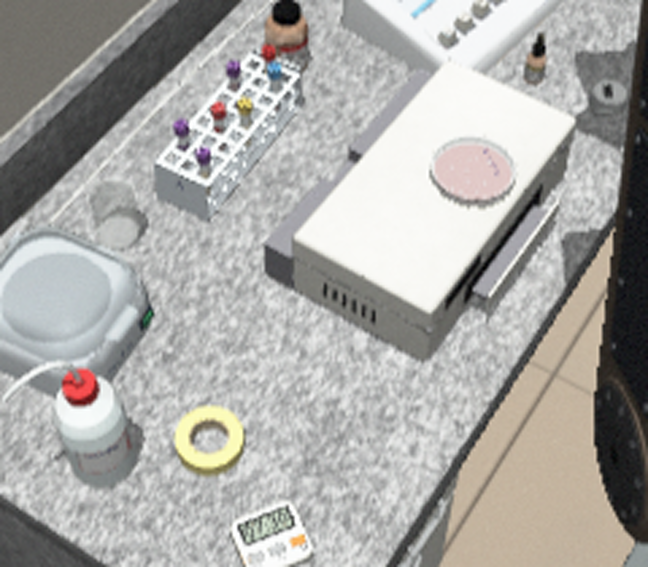

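View pics/h_side.png

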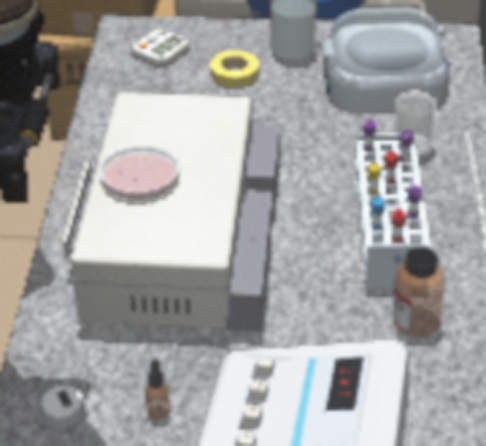

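View pics/h_scene_diff.png

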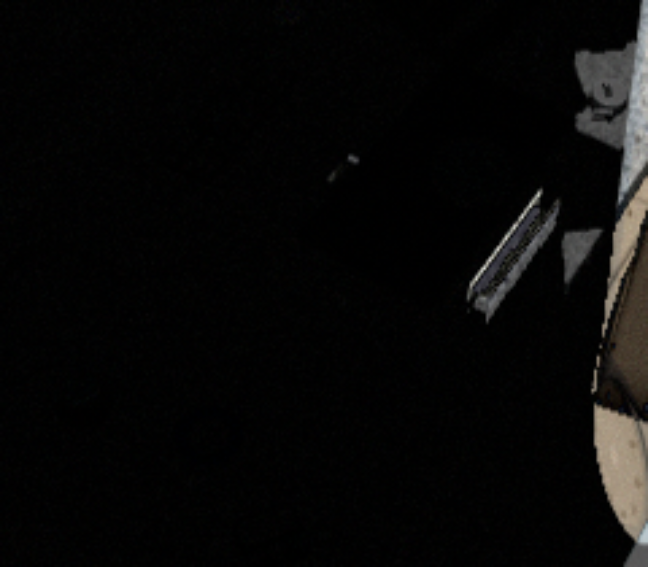

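View pics/h_wrist.png

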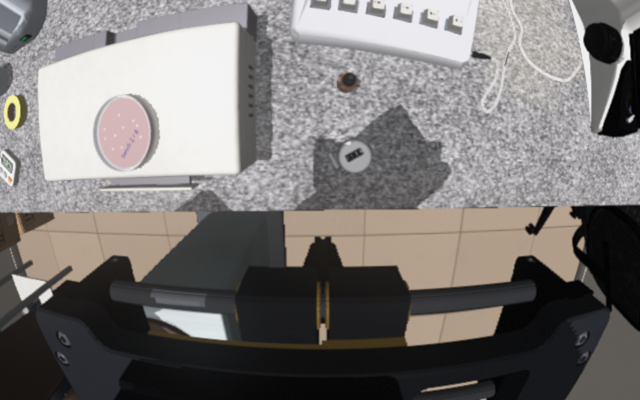

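The difference picture shows only the tray, the key and shadows changed. The tray panel's left corner is at about (380,241), against (381.5,239.6) predicted for 24 mm out and (374,236) for shut. Handing in.

Run:
```python
from h import *
print(env.state()['qvel'].round(4)); print(env.job_done())
```

```text
[0.0634 0.0017 0.0018 0.0096 0.0028 0.0302]
the job is handed in; nothing more can be done
None
```

I released the tray, took the hand away and handed the job in at about 8.5 s of the 58 s allowed.

**What I did**
- **Touchdown:** I touched the solid ledge with closed fingertips at world y of about -142 mm (z 61.9 mm, about 10 N).
- **Feeling along:** I slid towards +y until the fingertips dropped into the groove at y of about -87 mm. The contact force vanished there.
- **Pressing the key:** I met the key near the groove's middle at z 50.0 mm and pressed it to its stop at z 42.0 mm. That is the full 8 mm, and the push peaked at about 20 N.
- **Withdrawal:** I lifted straight up, then moved clear of the reader.

**Last checks**
- **Tray:** the front panel sits within about 2 pixels of where it should be when 24 mm out.
- **Other objects:** the before-and-after scene picture shows changes only at the tray, the key, the shadows and the arm itself. The tally is partly covered by shadow and the arm in that picture, but nothing went near it.
- **Wrist force:** it read about zero once the hand was clear.

**What disagreed or fell short**
- The two fixed cameras gave reader positions about 6 mm apart in y. The groove position came from the wrist camera and was confirmed by touch.
- Two move calls were refused for a missing "dr" field, and nothing moved.
- The arm still had a small residual motion (up to 0.06 rad/s) in free air when I handed in.

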